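Start the soak timers in order

ROBOT

A 6-joint arm with a two-finger parallel gripper is mounted at the origin on a cart in front of the work surface, level with it; the furniture and walls round the work are solid. World frame = base frame: x ahead of the robot, y to its left, z up, the work surface at z = 0. Lengths are in mm, angles in rad, forces in N, time in s.
With the tool pointing down it reaches from about 375 to 925 mm from the base axis. Payload 5.7 kg.
Tool frame: the origin (TCP) lies at the very end of the fingers, on their centre line; the grasp point (between the pads) lies 19 mm behind it; z points along the fingers, y is the line along which they close (so a half turn about z gives the same grasp; the last joint's range is limited). The gripper opens to 85 mm and grips with 20 to 120 N. Pads are 22 mm wide; open, the fingers measure 114 mm over their backs; the gripper's body (76 mm by 85 mm) begins 54 mm behind the grasp point. The pads swing forward as they close: fully open they stand 13 mm farther back than shut.
Start: joints at [1.119, 0.359, 1.51, -0, 1.272, -0.115], TCP at [198.273, 566.261, 231.267] pointing down, gripper open.
Joint ranges: [-2.97, 2.97], [-1.01, 2.36], [0.21, 2.38], [-0.96, 4.11], [0.2, 2.71], [-2.98, 2.98]. Speed limits (rad/s): [2.39, 2.39, 3.14, 3.14, 3.14, 3.14].

INTERFACE

Orientations are given as a unit quaternion [w, x, y, z].
In Python, from bench import telemetry, imaging, ticket, models gives the robot as it stands.
- The arm moves only by the tool carry_out, never from a script. Its argument "deltas" is one flat list of numbers, 7 for each row, row after row: the opening, from 0 (shut) to 1 (fully open), then the shift along the tool's x, y, z in cm, then the turn, a rotation vector about the tool's x, y, z in rad. A call has 1 to 10 rows; each row is the pose to reach, as a shift and turn from the pose commanded when the call began, along the tool's axes at that moment; what a row does not reach only later rows make up. A row lasts 1/12 s, in which the tool goes at most 41.7 mm and 7.16 degrees, less where a joint would pass 70% of its speed; a pose out of reach is approached as far as the arm can. A call with a gripper value outside its range is refused whole. The fingers move at their own pace and stop on an object; "grip_force" is the grip in N (left out, the last holds). Time passes only in rows, so rows that repeat a pose let the fingers close. It gives the time, the measured TCP pose, the force, the opening and the grip force at its end, in the units of the state.
- telemetry.get_state(): the state, without advancing time (a new reading comes with each control period).
- imaging.snapshot(name): name is "scene" or "top"; returns a dict with "frame" (480x640x3 uint8, red, green, blue), "depth" (480x640 float32, mm along the optical axis (not along the pixel's ray), 0 where there is no reading), "fov_y" (degrees; the focal length in pixels is half the picture's height over the tangent of half this angle, whatever the lens; pixels are square), "cx", "cy" (the principal point, pixels), "k1" (the pictures are not rectified: a ray, as slopes to the right and down, at radius r is drawn at 1 + k1 r^2 times it, then the intrinsics apply), "R" (3x3) and "t" (3): a world point X has camera coordinates R X + t. Camera axes: x right, y down, z forward; pixel columns grow to the right and rows downward; lengths in mm; the calibration is good to about 2 mm. A picture is of the moment at which its call begins.
- ticket.job_done(): hands the job in; it is judged then, once.
Trained networks look in the newest picture that a camera, given by its name, has taken for a name from the list of things; names that differ only in an ending like _2 or _b are one class to them, and where a whole thing is asked for, a point or a joint stands for the part that bears it (a point fixed in the world has none). Each returns a list of dicts, best first, with "p" (0 to 1); they miss things now and then, are a little off and sometimes report something else, mostly with a low value. They report only what shows in the picture. A call takes as long as a camera call. They do not tell look-alikes from the thing itself.
- models.boxes_of(camera, name): "rect" ([centre column, centre row, width, height] in pixels, round what is visible of it).
- models.pinpoint(camera, name): "location" ([column, row] in pixels: a listed point, or the origin of a listed thing).
The state is a dict: "time": time; "qpos": joint angles; "joint_vel": joint speeds; "effort": joint torques, N m; "position": TCP position; "orientation": TCP orientation; "contact_force": force on the tool from outside, world axes, zero at the start; "torque": the same for the moment, N m; "finger_gap": opening from 0.0 (shut) to 1.0 (fully open); "gripper_force": force on a finger pad.
Only numpy, scipy, OpenCV 4.12 (cv2) and the standard library are available. Lean on these libraries where they do the work, as an engineer would, in place of code of your own. Each camera call takes 0.05 s, during which the arm holds its last target. There are 200 camera calls.

TASK

Start the soak timers for the dressings with light fingertip presses: press the cap of the round timer fully down, then the square one, then the long narrow one; each cap stays down by itself. Leave the plus-shaped timer unpressed, do not lift, tip or shove any timer, and leave the vials and the tape roll standing where they are.

Things in the scene. Friction and masses are not known exactly. Their poses are not given: they have to be found in the camera images.
- round_timer: round timer, 60 mm across, with a round grey cap with a dark rubber pad on top, 52 mm across: a loose white plastic press-top timer of about 0.4 kg standing on the table, housing 38 mm high; the cap stands 18 mm above the housing when up. Origin: centre of its underside, z up
- round_timer_top (a point): centre of the rubber pad that forms the cap's flat top on the round timer, 56 mm above the table when up; moves down with the cap. The pad gives up to 4 mm under the finger (4 N per mm) and springs back
- round_timer_cap (a joint): how far the cap of the round timer is pressed down, in m: 0 up, 0.010 fully down against a hard stop. It moves at about 3.5 N, has no return spring and stays where it is left; it starts within 1 mm of up
- square_timer: square timer, 54 x 54 mm, with a square grey cap with a dark rubber pad on top, 46 x 46 mm: a loose white plastic press-top timer of about 0.4 kg standing on the table, housing 38 mm high; the cap stands 18 mm above the housing when up. Origin: centre of its underside, z up
- square_timer_top (a point): centre of the rubber pad that forms the cap's flat top on the square timer, 56 mm above the table when up; moves down with the cap. The pad gives up to 4 mm under the finger (4 N per mm) and springs back
- square_timer_cap (a joint): how far the cap of the square timer is pressed down, in m: 0 up, 0.010 fully down against a hard stop. It moves at about 3.5 N, has no return spring and stays where it is left; it starts within 1 mm of up
- bar_timer: long narrow timer, 38 mm (its x) by 90 mm (its y), with an oblong grey cap with a dark rubber pad on top, 30 x 82 mm: a loose white plastic press-top timer of about 0.4 kg standing on the table, housing 38 mm high; the cap stands 18 mm above the housing when up. Origin: centre of its underside, z up
- bar_timer_top (a point): centre of the rubber pad that forms the cap's flat top on the bar timer, 56 mm above the table when up; moves down with the cap. The pad gives up to 4 mm under the finger (4 N per mm) and springs back
- bar_timer_cap (a joint): how far the cap of the bar timer is pressed down, in m: 0 up, 0.010 fully down against a hard stop. It moves at about 3.5 N, has no return spring and stays where it is left; it starts within 1 mm of up
- plus_timer: plus-shaped timer, two crossed arms each 72 x 32 mm, with a plus-shaped grey cap with a dark rubber pad on top , arms 64 x 24 mm; not to be used: a loose white plastic press-top timer of about 0.4 kg standing on the table, housing 38 mm high; the cap stands 18 mm above the housing when up. Origin: centre of its underside, z up
- plus_timer_top (a point): centre of the rubber pad that forms the cap's flat top on the plus timer, 56 mm above the table when up; moves down with the cap. The pad gives up to 4 mm under the finger (4 N per mm) and springs back
- plus_timer_cap (a joint): how far the cap of the plus timer is pressed down, in m: 0 up, 0.010 fully down against a hard stop. It moves at about 3.5 N, has no return spring and stays where it is left; it starts within 1 mm of up
- vial_clear: clear glass vial with grey-white cap, 30 mm across, 62 mm tall, loose bystander; origin at the centre of its underside
- tape_roll: roll of surgical tape standing on end, 46 mm across, 51 mm tall, loose bystander; origin at the centre of its underside
- vial_dark: dark vial with white cap, 31 mm across, 62 mm tall, loose bystander; origin at the centre of its underside
Things that resemble listed ones, but are neither listed nor needed, are in the scene too. What is shaped like the square_timer but blue or purple is not meant.

How it is judged (in metres and radians):
On the way, in this order (a step that is already met when the one before it is completed fails the run):
1. the round timer's cap is down (value of joint round_timer_cap above 0.008 m), for 0.2 s.
2. the square timer's cap is down (value of joint square_timer_cap above 0.008 m), for 0.2 s.
3. the long narrow timer's cap is down (value of joint bar_timer_cap above 0.008 m), for 0.2 s.
At the end, for the whole second after the job is handed in: The caps of the round, square and long narrow timers are pressed at least 8 of their 10 mm, the plus-shaped one less than 2 mm; all four timers stand upright, at rest, within 25 mm of where they began; the two vials and the tape roll are within 20 mm of where they began (value of joint each of round_timer_cap, square_timer_cap, bar_timer_cap above 0.008 m and value of joint plus_timer_cap below 0.002 m and distance of each of round_timer, square_timer, bar_timer, plus_timer from where it was at the start of the episode below 0.025 m and angle between each of round_timer, square_timer, bar_timer, plus_timer's own z axis and vertical below 0.1 rad and linear speed of each of round_timer, square_timer, bar_timer, plus_timer below 0.02 m/s and distance of each of vial_clear, tape_roll, vial_dark from where it was at the start of the episode below 0.02 m); the robot touches nothing.
It fails at once if a timer is pressed before the one that comes before it is down (order: round, square, long narrow) ((value of joint square_timer_cap above 0.003 m and value of joint round_timer_cap below 0.008 m) or (value of joint bar_timer_cap above 0.003 m and value of joint square_timer_cap below 0.008 m) or (value of joint bar_timer_cap above 0.003 m and value of joint round_timer_cap below 0.008 m)).
It fails at once if the plus-shaped timer is pressed (value of joint plus_timer_cap above 0.003 m).
It fails at once if a timer is pressed hard (over 25 N) (contact force between any of the fingers, the arm and round_timer above 25 N or contact force between any of the fingers, the arm and square_timer above 25 N or contact force between any of the fingers, the arm and bar_timer above 25 N or contact force between any of the fingers, the arm and plus_timer above 25 N).
It fails at once if a timer is lifted, tipped or shoved (height (world z) of any of round_timer, square_timer, bar_timer, plus_timer above 0.012 m or angle between any of round_timer, square_timer, bar_timer, plus_timer's own z axis and vertical above 0.2 rad or distance of any of round_timer, square_timer, bar_timer, plus_timer from where it was at the start of the episode above 0.025 m).
It fails at once if a vial or the tape roll is displaced, knocked over or lifted (distance of any of vial_clear, tape_roll, vial_dark from where it was at the start of the episode above 0.02 m or angle between any of vial_clear, tape_roll, vial_dark's own z axis and vertical above 0.3 rad).
It also fails if it takes over 48 s, if anything falls off the work surface, if the arm or the gripper's body presses on something with over 40 N, if the wrist force passes 120 N, or if a joint passes its speed limit or range.

## Working session

There is one attempt and no reset: what is moved stays moved. The work goes in short steps, Python scripts to look and compute and a tool call to move; the robot and the scene stay as the last step left them, time stands still between calls to the robot, and variables do not carry over. Pictures are saved under pics/ and viewed, at most 10 in all, crops included, and the job is handed in when it is done.

Besides the shell and the picture viewer there is one more tool, called after "Request:" as a command line: name --argument value ..., lists and objects as JSON in quotes. carry_out: Moves the arm, as the interface text tells. Its arguments: {"type":"object","properties":{"deltas":{"type":"array","items":{"type":"number"}},"grip_force":{"type":"number"}},"required":["deltas"]}

```bash
mkdir -p pics; cat > h.py <<'E'
import numpy as np, cv2
from bench import telemetry, imaging, ticket, models
def ray(s,u,v):
    f=240/np.tan(np.radians(s["fov_y"])/2)
    K=np.array([[f,0,s["cx"]],[0,f,s["cy"]],[0,0,1]])
    a=np.array([(u-s["cx"])/f,(v-s["cy"])/f]); b=a.copy()
    for _ in range(30): b=a/(1+s["k1"]*(b@b))
    return np.array([b[0],b[1],1.])
def at_depth(s,u,v):
    d=s["depth"][int(round(v)),int(round(u))]
    return np.array(s["R"]).T@(ray(s,u,v)*d-np.array(s["t"]))
def at_z(s,u,v,z):
    R=np.array(s["R"]);o=-R.T@np.array(s["t"]);r=R.T@ray(s,u,v)
    return o+r*(z-o[2])/r[2]
E
python3 - <<'E'
from h import *
for c in ("scene","top"):
    s=imaging.snapshot(c); cv2.imwrite(f"pics/{c}0.png",s["frame"][:,:,::-1])
    print(c, "cam", -np.array(s["R"]).T@np.array(s["t"]))
    for n in ("round","square","bar","plus"):
        for m in models.pinpoint(c,n+"_timer_top")[:4]:
            u,v=m["location"]; print(n,round(m["p"],2),np.round([u,v]),at_depth(s,u,v).round(),at_z(s,u,v,56).round())
    for n in ("vial_clear","tape_roll","vial_dark"):
        for m in models.pinpoint(c,n)[:2]:
            u,v=m["location"]; print(n,round(m["p"],2),np.round([u,v]),at_z(s,u,v,0).round())
st=telemetry.get_state();print(st)
E
```

```text
scene cam [  27.63754416 -127.09312044  816.21347078]
round 0.89 [392. 324.] [447.  84.  59.] [449.  85.  56.]
round 0.33 [265. 223.] [499. 405.   8.] [471. 374.  56.]
square 0.96 [278. 237.] [463. 336.  54.] [462. 335.  56.]
square 0.79 [216. 269.] [346. 366.  56.] [346. 366.  56.]
square 0.77 [187. 218.] [391. 489.  54.] [390. 487.  56.]
bar 0.87 [451. 284.] [573.  56.  53.] [571.  55.  56.]
bar 0.67 [279. 237.] [463. 332.  56.] [463. 332.  56.]
plus 0.69 [333. 200.] [593. 319.  54.] [591. 318.  56.]
vial_clear 0.81 [343. 294.] [475. 198.   0.]
tape_roll 0.78 [382. 264.] [568. 186.   0.]
vial_dark 0.91 [269. 222.] [510. 406.   0.]
top cam [312.81851242 260.48767829 960.62132895]
round 0.97 [407. 244.] [450.  91.  56.] [450.  91.  56.]
square 0.82 [201. 275.] [397. 486.  56.] [397. 486.  56.]
square 0.72 [262. 302.] [344. 369.  57.] [344. 369.  56.]
square 0.65 [279. 240.] [461. 338.  53.] [461. 338.  56.]
square 0.65 [325. 284.] [376. 251.  55.] [376. 251.  56.]
bar 0.7 [425. 182.] [573.  48.  56.] [573.  48.  56.]
plus 0.93 [285. 174.] [594. 325.  53.] [593. 325.  56.]
vial_clear 
[... 173 characters left out ...]
': 0.8, 'qpos': array([ 1.11888201e+00,  3.58806390e-01,  1.51036664e+00,  4.99785590e-06,
        1.27251962e+00, -1.15105216e-01]), 'joint_vel': array([-0.00090757, -0.00010097,  0.00054216, -0.00016848, -0.00012974,
        0.00062208]), 'effort': array([-2.02358548e-03, -5.27517200e+01, -2.79038984e+01, -3.45356866e-04,
        1.31052017e-03, -2.15546919e-05]), 'position': array([198.28697457, 566.26930081, 231.27569293]), 'orientation': array([-1.62787049e-05,  1.67610408e-01,  9.85853310e-01, -4.73329415e-05]), 'contact_force': array([ 0.35046954, -0.3660141 ,  0.20912231]), 'torque': array([-0.00183544, -0.05354674,  0.01164947]), 'gripper_force': 0.0, 'finger_gap': 1.00253141428341}
```

```bash
python3 - <<'E'
import cv2
a=cv2.imread("pics/top0.png")[130:340,150:480]
cv2.imwrite("pics/topc.png",cv2.resize(a,None,fx=2.4,fy=2.4,interpolation=cv2.INTER_CUBIC))
E
```

```text
(no output)
```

View pics/topc.png

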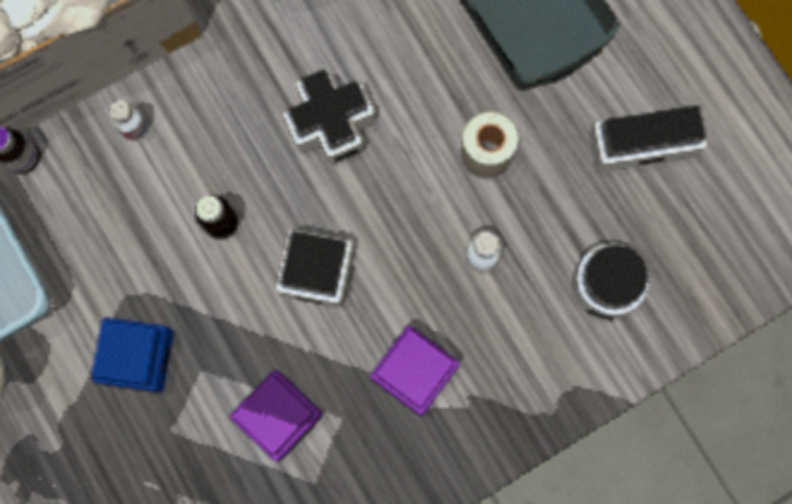

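View pics/scene0.png

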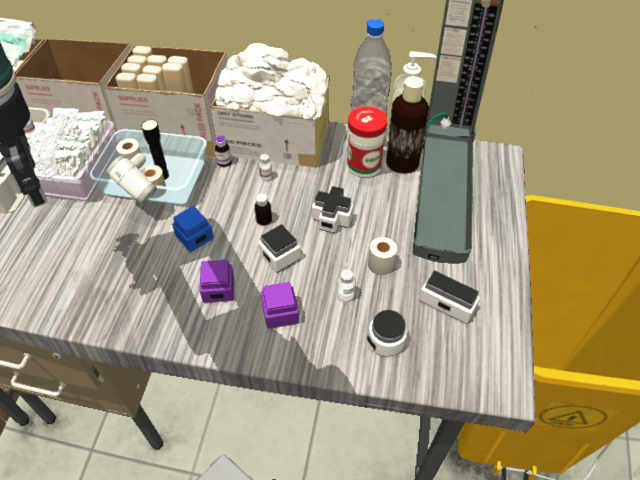

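The top view shows four square-shaped timers: white/grey with a dark pad at (279,240), blue at (201,275), and purple at (262,302) and (325,284). Only the white one at (279,240) fits the description, and the enlarged crop confirms it. The round timer is at (407,244), the bar at (425,182) and the plus at (285,174). I'll refine the cap centres from depth.

```bash
python3 - <<'E'
from h import *
for c in ("top","scene"):
    s=imaging.snapshot(c)
    f=s["frame"]; dk=f.max(2)<75
    for n,g in dict(round=(450,88),square=(462,337),bar=(573,52),plus=(593,322)).items():
        X=np.array(s["R"])@np.array([*g,56.])+s["t"]; 
        F=240/np.tan(np.radians(s["fov_y"])/2); u=int(s["cx"]+F*X[0]/X[2]); v=int(s["cy"]+F*X[1]/X[2])
        P=np.array([at_depth(s,i,j) for j in range(v-40,v+40) for i in range(u-40,u+40) if dk[j,i]])
        P=P[(abs(P[:,2]-56)<6)&(np.hypot(P[:,0]-g[0],P[:,1]-g[1])<55)]
        r=cv2.minAreaRect(P[:,:2].astype(np.float32))
        print(c,n,len(P),P.mean(0).round(1),np.round(r[0],1),np.round(r[1],1),round(r[2]))
E
```

```text
top round 495 [448.6  92.1  54.8] [448.3  92. ] [46.  49.3] 42
top square 489 [463.8 335.9  54.2] [464.2 336.1] [42.5 44.1] 78
top bar 569 [569.7  54.6  54.7] [570.1  54.6] [29.6 80.2] 9
top plus 517 [594.2 323.3  53.8] [594.4 323.7] [54.4 55.5] 69
scene round 667 [446.3  88.7  54.8] [447.   89.1] [48.6 46.2] 36
scene square 492 [461.9 333.   54.7] [462.5 334.4] [44.1 43.5] 79
scene bar 663 [568.1  50.9  54.7] [568.1  51.1] [29.3 78.2] 9
scene plus 482 [592.2 320.2  54.4] [593.1 320.9] [53.9 54. ] 66
```

Request:
carry_out --deltas '[0,0,0,2,0,0,0,0,0,0,4,0,0,0,0,0,0,6,0,0,0,0,0,0,6,0,0,0,0,0,0,6,0,0,0]' --grip_force 20

```text
time: 1.32
position: [197.9, 565.5, 170.5]
orientation: [-0.0, 0.168, 0.986, -0.001]
contact_force: [-0.7, -0.1, 0.1]
finger_gap: 0.298
gripper_force: 0.0
```

Request:
carry_out --deltas '[0,-39.3,-36.7,0,0,0,0,0,-39.3,-36.7,0,0,0,0,0,-39.3,-36.7,0,0,0,0,0,-39.3,-36.7,0,0,0,0,0,-39.3,-36.7,0,0,0,0,0,-39.3,-36.7,0,0,0,0,0,-39.3,-36.7,0,0,0,0,0,-39.3,-36.7,0,0,0,0,0,-39.3,-36.7,0,0,0,0,0,-39.3,-36.7,0,0,0,0]'

```text
time: 2.15
position: [393.6, 195.8, 173.2]
orientation: [0.002, 0.167, 0.986, 0.001]
contact_force: [1.1, 0.5, 0.5]
finger_gap: -0.002
gripper_force: 0.0
```

Request:
carry_out --deltas '[0,0,0,0,0,0,0,0,0,0,0,0,0,0,0,0,0,0,0,0,0,0,0,0,0,0,0,0]'

```text
time: 2.48
position: [391.6, 198.3, 172.0]
orientation: [0.0, 0.167, 0.986, 0.0]
contact_force: [0.5, -0.1, 0.2]
finger_gap: 0.002
gripper_force: 0.0
```

Request:
carry_out --deltas '[0,-3,-2.8,0,0,0,0,0,-6,-5.6,0,0,0,0,0,-8.9,-8.3,0,0,0,0,0,-8.9,-8.3,0,0,0,0,0,-8.9,-8.3,2,0,0,0,0,-8.9,-8.3,5,0,0,0,0,-8.9,-8.3,8,0,0,0,0,-8.9,-8.3,10,0,0,0,0,-8.9,-8.3,10,0,0,0,0,-8.9,-8.3,10,0,0,0]'

```text
time: 3.32
position: [447.1, 90.8, 70.8]
orientation: [-0.001, 0.166, 0.986, -0.0]
contact_force: [-0.4, 0.2, 0.4]
finger_gap: 0.005
gripper_force: 0.0
```

Request:
carry_out --deltas '[0,0,0,0.6,0,0,0,0,0,0,1.2,0,0,0,0,0,0,1.4,0,0,0,0,0,0,1.6,0,0,0,0,0,0,1.8,0,0,0,0,0,0,2.0,0,0,0,0,0,0,2.1,0,0,0,0,0,0,2.2,0,0,0,0,0,0,2.2,0,0,0,0,0,0,2.2,0,0,0]'

```text
time: 4.15
position: [448.6, 89.5, 49.4]
orientation: [0.0, 0.168, 0.986, 0.0]
contact_force: [0.4, 0.7, 3.0]
finger_gap: 0.002
gripper_force: 1.4
```

Cap sliding at about 3 N; continue down in small steps to find the stop.

Request:
carry_out --deltas '[0,0,0,0.1,0,0,0,0,0,0,0.2,0,0,0,0,0,0,0.3,0,0,0,0,0,0,0.4,0,0,0,0,0,0,0.5,0,0,0,0,0,0,0.5,0,0,0,0,0,0,0.5,0,0,0]'

```text
time: 4.73
position: [448.7, 89.5, 44.4]
orientation: [0.0, 0.168, 0.986, 0.0]
contact_force: [1.2, 0.8, 6.1]
finger_gap: -0.002
gripper_force: 3.1
```

Request:
carry_out --deltas '[0,0,0,0.05,0,0,0,0,0,0,0.05,0,0,0,0,0,0,0.05,0,0,0,0,0,0,-1,0,0,0,0,0,0,-3,0,0,0,0,0,0,-6,0,0,0,0,0,0,-9,0,0,0,0,0,0,-10,0,0,0,0,0,0,-10,0,0,0,0,0,0,-10,0,0,0]'

```text
time: 5.57
position: [447.9, 89.3, 144.1]
orientation: [0.0, 0.168, 0.986, -0.0]
contact_force: [-1.0, -0.1, -0.2]
finger_gap: 0.006
gripper_force: 0.0
```

```bash
python3 - <<'E'
from h import *
print(telemetry.get_state()["position"])
s=imaging.snapshot("scene");F=240/np.tan(np.radians(s["fov_y"])/2)
a=s["frame"][190:370,250:500,::-1]; cv2.imwrite("pics/s1.png",cv2.resize(a,None,fx=3,fy=3,interpolation=cv2.INTER_CUBIC))
dk=s["frame"].max(2)<75
P=np.array([at_depth(s,i,j) for j in range(290,360) for i in range(350,430) if dk[j,i]])
P=P[(abs(P[:,2]-50)<12)&(np.hypot(P[:,0]-448,P[:,1]-90)<24)];print(len(P),P.mean(0),np.median(P[:,2]))
E
```

```text
[447.94880253  89.30090871 144.14767477]
622 [446.91949415  89.32708737  45.01030672] 45.008896429007336
```

View pics/s1.png

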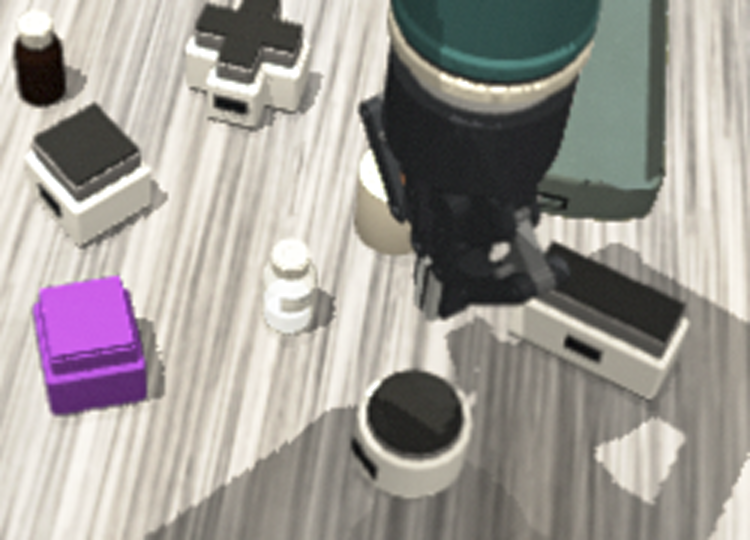

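The crop shows the round timer's cap (crop px 415,410) down. Its depth went from 54.8 to 45.0 mm, and nothing else has moved. Next is the white square timer (crop px 87,150).

Request:
carry_out --deltas '[0,0.9,3.0,0,0,0,0,0,1.7,6.0,0,0,0,0,0,2.6,9.0,0,0,0,0,0,3.4,12.0,0,0,0,0,0,4.3,15.0,0,0,0,0,0,5.1,18.0,0,0,0,0,0,6.0,21.0,0,0,0,0,0,6.8,23.6,0,0,0,0,0,6.8,23.6,0,0,0,0,0,6.8,23.6,0,0,0,0]'

```text
time: 6.45
position: [460.8, 335.1, 142.0]
orientation: [-0.001, 0.166, 0.986, -0.001]
contact_force: [-1.1, -0.6, 0.6]
finger_gap: -0.003
gripper_force: 0.0
```

Request:
carry_out --deltas '[0,0,0,2,0,0,0,0,0,0,4,0,0,0,0,0,0,6,0,0,0,0,0,0,7.2,0,0,0,0,0,0,7.2,0,0,0,0,0,0,7.2,0,0,0]'

```text
time: 6.95
position: [460.8, 332.8, 70.9]
orientation: [-0.002, 0.168, 0.986, -0.001]
contact_force: [0.4, -0.5, -0.2]
finger_gap: -0.0
gripper_force: 0.0
```

Request:
carry_out --deltas '[0,0,0,0.6,0,0,0,0,0,0,1.2,0,0,0,0,0,0,1.4,0,0,0,0,0,0,1.6,0,0,0,0,0,0,1.8,0,0,0,0,0,0,2.0,0,0,0,0,0,0,2.1,0,0,0,0,0,0,2.2,0,0,0,0,0,0,2.2,0,0,0,0,0,0,2.2,0,0,0]'

```text
time: 7.78
position: [462.2, 334.7, 50.4]
orientation: [0.0, 0.168, 0.986, 0.0]
contact_force: [0.1, -0.0, 3.3]
finger_gap: -0.001
gripper_force: 1.4
```

Request:
carry_out --deltas '[0,0,0,0.1,0,0,0,0,0,0,0.2,0,0,0,0,0,0,0.3,0,0,0,0,0,0,0.4,0,0,0,0,0,0,0.5,0,0,0,0,0,0,0.6,0,0,0,0,0,0,0.6,0,0,0,0,0,0,0.65,0,0,0,0,0,0,0.65,0,0,0]'

```text
time: 8.53
position: [462.3, 334.7, 44.1]
orientation: [0.0, 0.168, 0.986, 0.0]
contact_force: [-1.6, -1.8, 7.1]
finger_gap: 0.005
gripper_force: 3.9
```

Request:
carry_out --deltas '[0,0,0,0,0,0,0,0,0,0,0,0,0,0,0,0,0,-1,0,0,0,0,0,0,-3,0,0,0,0,0,0,-6,0,0,0,0,0,0,-9,0,0,0,0,0,0,-10,0,0,0,0,0,0,-10,0,0,0,0,0,0,-10,0,0,0]'

```text
time: 9.28
position: [462.1, 334.7, 143.9]
orientation: [0.0, 0.168, 0.986, 0.0]
contact_force: [0.8, -0.2, 0.4]
finger_gap: 0.001
gripper_force: 0.0
```

Request:
carry_out --deltas '[0,-2.2,-2.6,0,0,0,0,0,-4.4,-5.2,0,0,0,0,0,-6.6,-7.8,0,0,0,0,0,-8.8,-10.4,0,0,0,0,0,-11.0,-13.0,0,0,0,0,0,-13.2,-15.7,0,0,0,0,0,-15.4,-18.3,0,0,0,0,0,-17.5,-20.8,0,0,0,0,0,-19.4,-23.1,0,0,0,0,0,-19.4,-23.1,0,0,0,0]'

```text
time: 10.12
position: [569.9, 47.7, 141.8]
orientation: [-0.001, 0.169, 0.986, -0.001]
contact_force: [-0.4, -1.3, -0.2]
finger_gap: -0.003
gripper_force: 0.0
```

Request:
carry_out --deltas '[0,0,0,0,0,0,0,0,0,0,0,0,0,0]'

```text
time: 10.28
position: [567.3, 52.9, 142.0]
orientation: [-0.002, 0.168, 0.986, -0.0]
contact_force: [0.2, 0.5, -0.2]
finger_gap: -0.003
gripper_force: 0.0
```

```bash
python3 - <<'E'
from h import *
print(telemetry.get_state()["position"])
for c in ("scene","top"):
    s=imaging.snapshot(c)
    for n,g in dict(round=(448,90),square=(463,335),bar=(569,53),plus=(593,322)).items():
        X=np.array(s["R"])@np.array([*g,50.])+s["t"]; 
        F=240/np.tan(np.radians(s["fov_y"])/2); u=int(s["cx"]+F*X[0]/X[2]); v=int(s["cy"]+F*X[1]/X[2])
        P=np.array([at_depth(s,i,j) for j in range(v-40,v+40) for i in range(u-40,u+40) if s["frame"][j,i].max()<75])
        P=P[(abs(P[:,2]-50)<12)&(np.hypot(P[:,0]-g[0],P[:,1]-g[1])<50)]
        print(c,n,len(P),P.mean(0).round(1),np.median(P[:,2]).round(1))
E
```

```text
[567.26944156  52.89744847 142.046262  ]
scene round 678 [446.1  89.1  45.1] 45.2
scene square 456 [461.8 333.1  45.3] 45.2
scene bar 665 [568.3  49.7  54.7] 54.7
scene plus 454 [592.3 320.3  54.4] 54.3
top round 476 [448.2  91.9  45.1] 45.1
top square 443 [464.1 336.   44.7] 44.7
top bar 569 [568.8  54.6  54.6] 54.8
top plus 527 [593.8 323.2  53.6] 53.8
```

Round and square are down, in place, and the other two are up. Now the bar.

Request:
carry_out --deltas '[0,0,0,2,0,0,0,0,0,0,4,0,0,0,0,0,0,6,0,0,0,0,0,0,7.2,0,0,0,0,0,0,7.2,0,0,0,0,0,0,7.2,0,0,0]'

```text
time: 10.88
position: [567.8, 53.7, 71.2]
orientation: [-0.001, 0.167, 0.986, -0.0]
contact_force: [0.3, 0.3, 0.6]
finger_gap: -0.004
gripper_force: 0.0
```

Request:
carry_out --deltas '[0,0,0,0.6,0,0,0,0,0,0,1.2,0,0,0,0,0,0,1.4,0,0,0,0,0,0,1.6,0,0,0,0,0,0,1.8,0,0,0,0,0,0,2.0,0,0,0,0,0,0,2.1,0,0,0,0,0,0,2.2,0,0,0,0,0,0,2.2,0,0,0,0,0,0,2.2,0,0,0]'

```text
time: 11.72
position: [568.9, 52.6, 49.9]
orientation: [0.0, 0.168, 0.986, -0.0]
contact_force: [-0.3, 1.0, 3.4]
finger_gap: -0.005
gripper_force: 1.3
```

Request:
carry_out --deltas '[0,0,0,0.1,0,0,0,0,0,0,0.2,0,0,0,0,0,0,0.3,0,0,0,0,0,0,0.4,0,0,0,0,0,0,0.5,0,0,0,0,0,0,0.55,0,0,0,0,0,0,0.6,0,0,0,0,0,0,0.6,0,0,0,0,0,0,0.6,0,0,0]'

```text
time: 12.47
position: [569.0, 52.5, 44.1]
orientation: [0.0, 0.168, 0.986, -0.0]
contact_force: [-1.8, -0.3, 7.9]
finger_gap: 0.002
gripper_force: 3.7
```

Request:
carry_out --deltas '[0,0,0,0,0,0,0,0,0,0,0,0,0,0,0,0,0,-1,0,0,0,0,0,0,-3,0,0,0,0,0,0,-6,0,0,0,0,0,0,-9,0,0,0,0,0,0,-10,0,0,0,0,0,0,-10,0,0,0,0,0,0,-10,0,0,0]'

```text
time: 13.22
position: [568.9, 52.5, 143.9]
orientation: [0.0, 0.168, 0.986, -0.0]
contact_force: [0.5, 0.4, 0.3]
finger_gap: -0.0
gripper_force: 0.0
```

```bash
python3 - <<'E'
from h import *
print(telemetry.get_state()["position"])
for c in ("scene","top"):
    s=imaging.snapshot(c)
    for n,g in dict(round=(448,90),square=(463,335),bar=(569,53),plus=(593,322)).items():
        X=np.array(s["R"])@np.array([*g,50.])+s["t"]; 
        F=240/np.tan(np.radians(s["fov_y"])/2); u=int(s["cx"]+F*X[0]/X[2]); v=int(s["cy"]+F*X[1]/X[2])
        P=np.array([at_depth(s,i,j) for j in range(v-40,v+40) for i in range(u-40,u+40) if s["frame"][j,i].max()<75])
        P=P[(abs(P[:,2]-50)<12)&(np.hypot(P[:,0]-g[0],P[:,1]-g[1])<50)]
        print(c,n,len(P),P.mean(0).round(1),np.median(P[:,2]).round(1))
E
```

```text
[568.92939665  52.46317067 143.91784381]
scene round 673 [446.3  89.2  44.9] 45.0
scene square 458 [461.9 333.2  45.4] 45.3
scene bar 649 [568.   49.6  45.2] 45.1
scene plus 450 [592.1 320.2  54.4] 54.5
top round 478 [448.2  91.8  44.9] 44.9
top square 446 [464.1 335.9  44.8] 44.8
top bar 514 [569.7  53.1  44.9] 45.0
top plus 526 [593.9 323.1  53.7] 53.8
```

```bash
python3 -c "
from bench import ticket; print(ticket.job_done())"
```

```text
the job is handed in; nothing more can be done
None
```

I pressed the round, square and long narrow timers fully down in that order, each cap dropping about 10 mm at no more than about 8 N in the readings, left the plus-shaped timer up with none of the four timers moving measurably, and handed the job in at about 13 s; the vials and tape roll were never touched, though I did not re-measure their positions, and no verdict came back.

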